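# Put the garlic away and close the heavy lid without a slam

## Task

Put the garlic bulb away in the open white keeper box: set it down on the box's floor with the lid open, do not drop it in. Then bring the heavy hinged lid down under control by its bar handle, never letting it fall or slam, then press down on the black rubber pad on top of it until it snaps fully shut, and hold it pressed with about 18 N for half a second to seat it. Let go, and leave the other things on the worktop where they are.

Things in the scene. Friction and masses are not known exactly. Their poses are not given: they have to be found in the camera images.
- garlic_center (a point): Centre (half-way up) of the loose garlic bulb: off-white, about 60 x 57 mm across, 58 mm tall, standing upright on the worktop with its pointed top up; 40 g. Grasp across its middle.
- keeper: White enamelled keeper box with an open top, fixed to the worktop: 150 mm deep (its x) x 220 mm wide (its y) x 100 mm high outside, walls and floor 8 mm thick. Origin: centre of its underside, on the worktop; its x axis points from the front (the handle and catch side, roughly to the left as the robot sees it) to the hinge side on the right, z up. Its yaw varies about -1.57.
- keeper_floor (a point): Centre of the box's inner floor, 8 mm above the worktop; axes as the box. The rim stands 92 mm above it.
- lid_hinge (a point): Middle of the lid's hinge axis, on the right rim of the box (box frame x = +75 mm, z = 100 mm); axes as the box, the hinge axis is y.
- lid_grip (a point): Middle of the lid's handle: steel bar, 12 mm diameter, parallel to the hinge, on two brackets (87 mm clear between), 43 mm clear of the lid's front edge. Its axis is 204 mm from the hinge along the lid, 10 mm above the lid's underside: up (300 mm over the worktop) when open, in front of the box at 110 mm when shut. Axes as the lid, x towards the hinge. The bar can turn between finger pads.
- lid_front (a point): Centre of the top of the press pad (lid_pad): a black, springy rubber pad (15 N/mm), 36 x 80 mm and 6 mm thick, on top of the lid at mid-width near the front edge, 130 mm from the hinge; axes as the lid. With the lid shut its top is level, 124 mm above the worktop: the place to press.
- lid (a joint): Lid angle, rad: 0 shut, 1.57 upright, stop 1.8. Dark wooden lid 154 x 224 x 16 mm, 0.65 to 1.0 kg. Hinge friction (0.18 N m) holds it near upright; below about 1.2 it falls by itself. At 0.07 noses at its front corners meet two sprung roller catches that carry its weight: 5 to 12 N at the front snaps it past; it then stays shut on a hard stop. Seat it with about 18 N on the pad (12 to 28).
- lemon: Loose yellow lemon, 72 x 57 x 58 mm, a bystander; origin under its centre. Leave it.
- onion: Loose brown onion, 78 mm across, 85 mm tall, a bystander; origin under its centre. Leave it.
- mug: Loose white mug, 80 mm across, 101 mm tall with a handle, a bystander; origin under its centre. Leave it.
- honey: Loose honey jar with a yellow lid, 71 mm across, 101 mm tall, behind the box, a bystander; origin under its centre. Leave it.
Not all that is in view belongs to the job. What is shaped like the part that bears garlic_center but green, pink or purple is not meant.

How it is judged:
By the outcome, as a careful person would: the job done as asked, in the order asked, and still so for the second after the job is handed in, with the robot touching nothing.
It also fails if it takes over 72 s, if anything falls off the work surface, if the arm or the gripper's body presses on something with over 40 N, if the wrist force passes 120 N, or if a joint passes its speed limit or range.

## Robot

A 6-joint arm with a two-finger parallel gripper is mounted at the origin on a cart in front of the work surface, level with it; the furniture and walls round the work are solid. World frame = base frame: x ahead of the robot, y to its left, z up, the work surface at z = 0. Lengths are in m, angles in rad, forces in N, time in s.
With the tool pointing down it reaches from about 0.4 to 0.825 m from the base axis. Payload 7 kg.
Tool frame: the origin (TCP) lies at the very end of the fingers, on their centre line; the grasp point (between the pads) lies 19 mm behind it (arm.grip_point_offset is the distance from the TCP to the grasp point, in m); z points along the fingers, y is the line along which they close (so a half turn about z gives the same grasp; the last joint's range is limited). The gripper opens to 88 mm and grips with 3 to 60 N. Pads are 19 mm wide; open, the fingers measure 130 mm over their backs; the gripper's body (78 mm by 193 mm) begins 47 mm behind the grasp point.
Start: joints at [1.575, 0.359, 0.012, 0, -1.224, -0.288], TCP at [0.189, 0.648, 0.227] pointing down, gripper open.
Joint ranges: [-3.07, 3.07], [-1.43, 2.12], [-1.02, 1.25], [-3.03, 1.67], [-3.05, -0], [-3.03, 3.03]. Speed limits (rad/s): [2.39, 2.39, 3.01, 3.14, 3.14, 3.14].

## Interface

Orientations are given as [roll, pitch, yaw] about the fixed x, y, z axes, in that order (R = Rz(yaw) Ry(pitch) Rx(roll)).
In Python, from station import arm, cams gives the robot as it stands.
- The arm moves only by the shell command python3 -m handwheel 'ROWS' [FORCE]. ROWS is JSON, a list that holds one entry, the list of rows, each a list of 7 numbers: the shift along the tool's x, y, z normalised to -1 to 1, where 1 is 0.08 m, then the turn, a rotation vector about the tool's x, y, z normalised to -1 to 1, where 1 is 0.5 rad, then the closure in counts, from 0 (fully open) to 255 (shut). In form: [[[x, y, z, wx, wy, wz, hand], ...]]. A call has 1 to 5 rows; each row is the pose to reach, as a shift and turn from the pose commanded when the call began, along the tool's axes at that moment; what a row does not reach only later rows make up. A row lasts 1/8 s, in which the tool goes at most 62.5 mm and 10.7 degrees, less where a joint would pass 70% of its speed; a pose out of reach is approached as far as the arm can. A call with a number of a shift or a turn outside -1 to 1 is refused whole. A call with a gripper value outside its range is refused whole. The fingers move at their own pace and stop on an object; FORCE is the grip in N (left out, the last holds). Time passes only in rows, so rows that repeat a pose let the fingers close. It gives the time, the measured TCP pose, the force, the opening and the grip force at its end, in the units of the state.
- arm.get_state(): the state, without advancing time (a new reading comes with each control period).
- cams.grab_frame(name): name is "side" or "top"; returns the picture (480x640x3 uint8, blue, green, red); there is no depth.
- cams.camera_info(name): a dict with "camera_matrix" (3x3 intrinsics, pixels), "R" (3x3) and "t" (3): a world point X has camera coordinates R X + t. Camera axes: x right, y down, z forward; pixel columns grow to the right and rows downward; lengths in m; the calibration is good to about 2 mm. A picture is of the moment at which its call begins. camera_info takes no time and is no camera call.
- arm.job_done(): hands the job in; it is judged then, once.
The state is a dict: "t": time; "q": joint angles; "qd": joint speeds; "joint_efforts": joint torques, N m; "eef_pos": TCP position; "ee_rot": TCP orientation; "force": force on the tool from outside, world axes, zero at the start; "moment": the same for the moment, N m; "width": finger opening in m; "gripper_force": force on a finger pad.
Only numpy, scipy, OpenCV 4.12 (cv2) and the standard library are available. Lean on these libraries where they do the work, as an engineer would, in place of code of your own. Each camera call takes 0.05 s, during which the arm holds its last target. There are 200 camera calls.

## Working session

There is one attempt and no reset: what is moved stays moved. The work goes in short steps, Python scripts to look and compute and a shell command to move; the robot and the scene stay as the last step left them, time stands still between calls to the robot, and variables do not carry over. Pictures are saved under pics/ and viewed, at most 10 in all, crops included, and the job is handed in when it is done.

```bash
mkdir -p pics; python3 - <<'E'
from station import arm,cams
import cv2
for n in("side","top"):
    cv2.imwrite(f"pics/{n}0.png",cams.grab_frame(n)); c=cams.camera_info(n); print(n,c)
print(arm.get_state())
E
```

```text
side {'camera_matrix': array([[527.27715524,   0.        , 325.00713684],
       [  0.        , 527.27715524, 244.70974759],
       [  0.        ,   0.        ,   1.        ]]), 'R': array([[ 0.33136233, -0.94347609, -0.00720273],
       [-0.79383171, -0.2746629 , -0.54257858],
       [ 0.50993159,  0.18550786, -0.83997417]]), 't': array([-0.17248266,  0.55379302,  0.9711579 ])}
top {'camera_matrix': array([[603.18572581,   0.        , 326.96897686],
       [  0.        , 603.18572581, 235.89153335],
       [  0.        ,   0.        ,   1.        ]]), 'R': array([[ 0.01793314, -0.99975336, -0.01310078],
       [-0.99690103, -0.01687513, -0.07683473],
       [ 0.0765947 ,  0.01443807, -0.99695777]]), 't': array([0.02295978, 0.59431212, 1.46233495])}
{'t': 0.1, 'q': array([ 1.57510440e+00,  3.59326013e-01,  1.11720016e-02, -2.79655866e-04,
       -1.22409245e+00, -2.88114310e-01]), 'qd': array([-0.001194  ,  0.00021445,  0.0017023 ,  0.00406846,  0.00016306,
        0.00049106]), 'joint_efforts': array([-2.76728402e-03, -5.84166241e+01,  2.93752223e+01,  7.01568246e+00,
        1.01747538e-02, -5.72228737e-05]), 'eef_pos': array([0.18891247, 0.6475879 , 0.22572399]), 'ee_rot': array([ 3.14012759e+00, -1.60008988e-04, -2.83901339e-01]), 'force': array([-0.4226972 ,  0.05189977,  0.56129339]), 'moment': array([-4.15063785e-05,  2.22869499e-02, -1.14659301e-02]), 'gripper_force': 0.0, 'width': 0.08773122136799447}
```

View pics/side0.png

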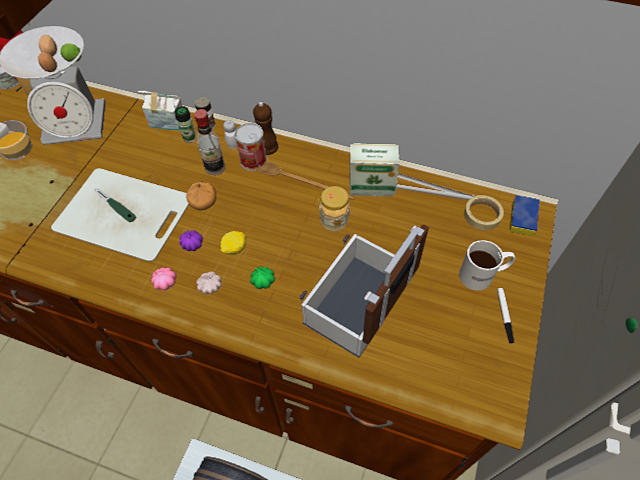

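View pics/top0.png

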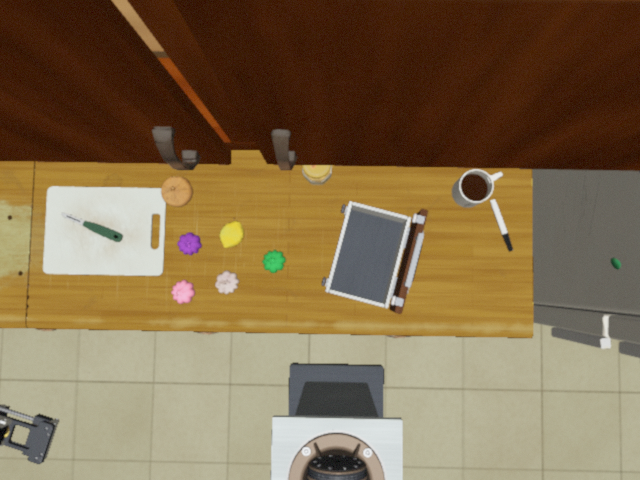

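```bash
cat > h.py <<'E'
import numpy as np, cv2
from station import arm,cams
from scipy.spatial.transform import Rotation as Ro
def P(n):
    c=cams.camera_info(n); return c["camera_matrix"],np.array(c["R"]),np.array(c["t"])
def onz(n,uv,z):
    K,R,t=P(n); d=R.T@np.linalg.solve(K,[*uv,1]); o=-R.T@t
    return o+d*(z-o[2])/d[2]
def proj(n,X):
    K,R,t=P(n); p=K@(R@np.array(X)+t); return p[:2]/p[2]
def tri(a,b):
    Ms=[]
    for n in("side","top"):
        K,R,t=P(n); Ms.append(K@np.c_[R,t])
    X=cv2.triangulatePoints(Ms[0],Ms[1],np.float64(a).reshape(2,1),np.float64(b).reshape(2,1)).ravel(); return X[:3]/X[3]
def rows(target,rpy):
    "shift/turn in normalised units from present pose"
    s=arm.get_state(); R0=Ro.from_euler("xyz",s["ee_rot"]); R1=Ro.from_euler("xyz",rpy)
    d=R0.inv().apply(np.array(target)-s["eef_pos"])/.08; w=(R0.inv()*R1).as_rotvec()/.5
    return d.round(2),w.round(2)
E
python3 - <<'E'
from h import *
a=cv2.imread("pics/side0.png");b=cv2.imread("pics/top0.png")
A=cv2.resize(a[215:365,290:440],(600,600),interpolation=cv2.INTER_CUBIC)[:, :]
B=cv2.resize(b[190:320,310:440],(520,520),interpolation=cv2.INTER_CUBIC)
cv2.imwrite("pics/za.png",A);cv2.imwrite("pics/zb.png",B)
print("garlic tri",tri((208,283),(227,282)),onz("top",(227,282),.029),onz("side",(208,284),.029))
E
```

```text
garlic tri [0.47600757 0.27816846 0.01590887] [0.47624577 0.27546157 0.029     ] [0.46773001 0.2718869  0.029     ]
```

View pics/za.png

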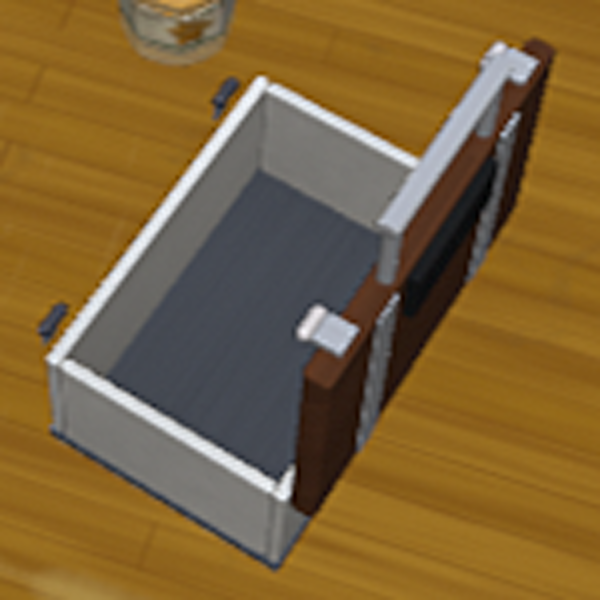

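View pics/zb.png

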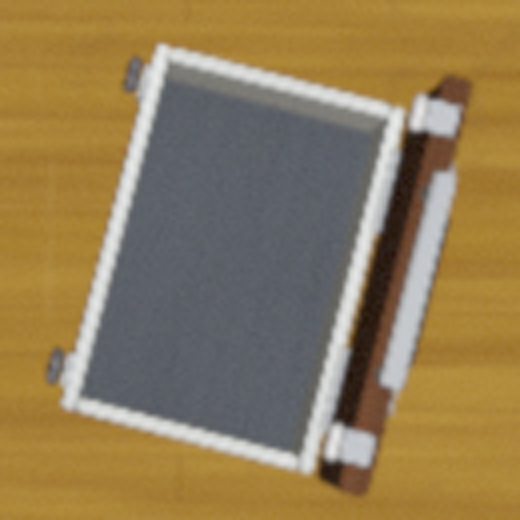

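```bash
python3 - <<'E'
from h import *
T=lambda p:(p[0]/4+310,p[1]/4+190)
S=lambda p:(p[0]/4+290,p[1]/4+215)
c=[onz("top",T(p),.1) for p in((160,45),(403,108),(308,472),(64,406))]
for x in c: print(x)
C=np.mean(c,0); d=c[1]-c[0]+c[2]-c[3]; e=c[0]-c[3]+c[1]-c[2]
print("centre",C,"len",np.linalg.norm(d)/2,np.linalg.norm(e)/2,"yaw",np.arctan2(d[1],d[0]),np.arctan2(e[1],e[0])-np.pi/2)
print("side corners",[onz("side",S(p),.1).round(3) for p in((263,80),(52,358),(280,493))])
b=[tri(S(p),T(q)) for p,q in(((503,62),(448,172)),((392,225),(392,388)))]
print("bar",b)
E
```

```text
[ 0.67023763 -0.0203135   0.1       ]
[ 0.63547166 -0.16269607  0.1       ]
[ 0.42320321 -0.10947102  0.1       ]
[0.4586031  0.03212798 0.1       ]
centre [ 0.5468789  -0.06508815  0.1       ] len 0.14626070571139685 0.21843714964663272 yaw -1.813023880092934 -1.815088352304289
side corners [array([ 0.666, -0.025,  0.1  ]), array([0.459, 0.027, 0.1  ]), array([ 0.425, -0.11 ,  0.1  ])]
bar [array([ 0.58157182, -0.16057509,  0.30003392]), array([ 0.4740764 , -0.13396375,  0.30854604])]
```

```bash
python3 -m handwheel '[[[0,0,0,0,0,0.35,0],[0,0,0,0,0,0.7,0],[0,0,0,0,0,1,0]]]' 20
python3 -m handwheel '[[[0,0,0,0,0,0.35,0],[0,0,0,0,0,0.7,0],[0,0,0,0,0,1,0]]]'
python3 -m handwheel '[[[0,0,0,0,0,0.35,0],[0,0,0,0,0,0.7,0],[0,0,0,0,0,1,0]]]'
python3 -c "
from h import *
print(arm.get_state()['q'],rows([.473,.274,.15],[np.pi,0,-1.814]))"
```

```text
t: 0.48
eef_pos: [0.1889, 0.6477, 0.226]
ee_rot: [3.141, -0.001, -0.789]
force: [0.4, 1.1, 0.4]
width: 0.0877
gripper_force: 0.0
t: 0.85
eef_pos: [0.1889, 0.6477, 0.226]
ee_rot: [3.141, -0.001, -1.289]
force: [-0.9, 0.2, -0.2]
width: 0.0874
gripper_force: 0.0
t: 1.23
eef_pos: [0.1889, 0.6477, 0.226]
ee_rot: [-3.142, -0.001, -1.789]
force: [0.2, 0.0, -0.1]
width: 0.0872
gripper_force: 0.0
[ 1.57509984e+00  3.59049282e-01  1.13827345e-02 -2.11468211e-04
 -1.22408074e+00 -1.79341365e+00] (array([ 3.79, -4.48,  0.95]), array([-0.  , -0.  ,  0.05]))
```

```bash
for i in 1; do python3 -m handwheel '[[[0.38,-0.45,0,0,0,0.05,0],[0.76,-0.9,0,0,0,0.05,0],[0.76,-0.9,0,0,0,0.05,0]]]'
python3 -m handwheel '[[[0.38,-0.45,0,0,0,0,0],[0.76,-0.9,0,0,0,0,0],[0.76,-0.9,0,0,0,0,0]]]'
python3 -m handwheel '[[[0.38,-0.45,0,0,0,0,0],[0.76,-0.9,0,0,0,0,0],[0.76,-0.9,0,0,0,0,0]]]'
python3 -m handwheel '[[[0.38,-0.45,0,0,0,0,0],[0.76,-0.9,0,0,0,0,0],[0.76,-0.9,0,0,0,0,0]]]'
python3 -m handwheel '[[[0.35,-0.4,0.3,0,0,0,0],[0.65,-0.8,0.7,0,0,0,0],[0.65,-0.8,0.7,0,0,0,0],[0.65,-0.8,0.7,0,0,0,0]]]'; done | grep -v -e width -e grip
python3 -c "
from h import *
a=cams.grab_frame('side')[170:370,100:340];b=cams.grab_frame('top')[190:340,150:330]
cv2.imwrite('pics/g1.png',np.vstack([cv2.resize(a,(360,300),interpolation=2),cv2.resize(b,(360,300),interpolation=2)]))
s=arm.get_state();print(s['q'],rows([.473,.274,.02],[np.pi,0,-1.814]))
for n in('side','top'): print(n,proj(n,s['eef_pos']))"
```

```text
t: 1.6
eef_pos: [0.248, 0.571, 0.2268]
ee_rot: [3.141, -0.001, -1.811]
force: [-0.1, -0.4, 0.3]
t: 1.98
eef_pos: [0.3032, 0.4954, 0.2267]
ee_rot: [3.141, -0.0, -1.811]
force: [-0.4, 1.2, -0.3]
t: 2.35
eef_pos: [0.3587, 0.4199, 0.2265]
ee_rot: [3.142, -0.0, -1.811]
force: [0.3, 0.8, -0.3]
t: 2.72
eef_pos: [0.4142, 0.3443, 0.2264]
ee_rot: [3.141, -0.0, -1.811]
force: [-0.3, 0.9, -0.5]
t: 3.22
eef_pos: [0.4635, 0.2808, 0.1707]
ee_rot: [-3.141, 0.0, -1.808]
force: [0.3, -0.0, -0.0]
[ 9.07183625e-01  1.84332716e-01 -3.62111372e-01  1.54767219e-04
 -1.02290740e+00 -1.14392897e+00] (array([ 0.06, -0.14,  1.89]), array([-0.  ,  0.  ,  0.01]))
side [190.11275668 252.17127619]
top [212.74690577 287.75962916]
```

View pics/g1.png

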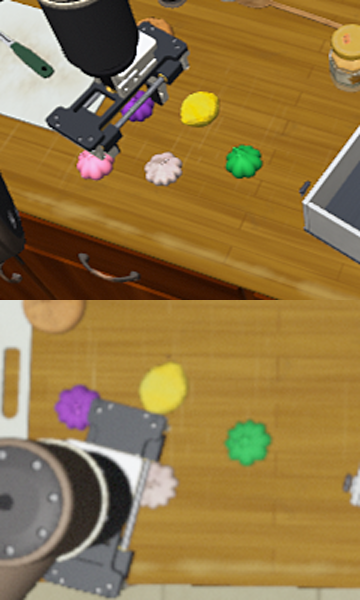

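```bash
python3 - <<'E'
from h import *
uv={}
for n,(x,y) in(("side",(208,283)),("top",(227,282))):
    im=cv2.imread(f"pics/{n}0.png"); h=cv2.cvtColor(im,cv2.COLOR_BGR2HSV)
    m=np.zeros(h.shape[:2],np.uint8); w=np.s_[y-22:y+22,x-22:x+22]
    m[w]=((h[w][...,1]<90)).astype(np.uint8); yy,xx=np.nonzero(m); uv[n]=(xx.mean(),yy.mean())
    print(n,uv[n],xx.min(),xx.max(),yy.min(),yy.max(),len(xx))
print(tri(uv["side"],uv["top"]),onz("top",uv["top"],.029),onz("side",uv["side"],.029))
E
```

```text
side (np.float64(208.57244655581948), np.float64(282.396674584323)) 196 220 271 293 421
top (np.float64(226.45609756097562), np.float64(282.22926829268295)) 215 238 271 293 410
[0.47603842 0.2778813  0.01876184] [0.47566353 0.2767762  0.029     ] [0.47203658 0.27251888 0.029     ]
```

```bash
(python3 -m handwheel '[[[0.05,-0.15,0.4,0,0,0,0],[0.05,-0.15,0.8,0,0,0,0],[0.05,-0.15,1,0,0,0,0],[0.05,-0.15,1,0,0,0,0]]]' 10
python3 -m handwheel '[[[0,0,0.3,0,0,0,0],[0,0,0.6,0,0,0,0],[0,0,0.93,0,0,0,0],[0,0,0.93,0,0,0,0]]]'
python3 -m handwheel '[[[0,0,0,0,0,0,60],[0,0,0,0,0,0,120],[0,0,0,0,0,0,255],[0,0,0,0,0,0,255],[0,0,0,0,0,0,255]]]'
python3 -m handwheel '[[[0,0,0,0,0,0,255],[0,0,0,0,0,0,255]]]'
python3 -m handwheel '[[[0,0,-0.3,0,0,0,255],[0,0,-0.6,0,0,0,255],[0,0,-1,0,0,0,255],[0,0,-1,0,0,0,255]]]'
)
```

```text
t: 3.82
eef_pos: [0.4737, 0.2732, 0.0902]
ee_rot: [3.141, -0.001, -1.808]
force: [-0.9, 0.2, -0.0]
width: 0.0876
gripper_force: 0.0
t: 4.32
eef_pos: [0.4738, 0.2729, 0.016]
ee_rot: [3.141, -0.001, -1.808]
force: [-0.7, -0.1, 0.7]
width: 0.0876
gripper_force: 0.0
t: 4.95
eef_pos: [0.4743, 0.2731, 0.0168]
ee_rot: [-3.141, 0.001, -1.809]
force: [-1.5, -0.4, 6.2]
width: 0.0558
gripper_force: 10.0
t: 5.2
eef_pos: [0.4743, 0.2731, 0.0168]
ee_rot: [-3.141, 0.001, -1.809]
force: [-1.4, 0.6, 6.5]
width: 0.0557
gripper_force: 10.0
t: 5.7
eef_pos: [0.4753, 0.2739, 0.0986]
ee_rot: [-3.139, 0.004, -1.808]
force: [-0.2, 0.1, -1.0]
width: 0.0556
gripper_force: 10.0
```

```bash
(python3 -m handwheel '[[[0,0,-0.5,0,0,0,255],[0,0,-1,0,0,0,255],[0,0,-1,0,0,0,255]]]'
python3 -m handwheel '[[[0.4,-0.2,0,0,0,0,255],[0.92,-0.47,0,0,0,0,255],[0.92,-0.47,0,0,0,0,255]]]'
python3 -m handwheel '[[[0.46,-0.23,0,0,0,0,255],[0.92,-0.47,0,0,0,0,255],[0.92,-0.47,0,0,0,0,255]]]'
python3 -m handwheel '[[[0.46,-0.23,0,0,0,0,255],[0.92,-0.47,0,0,0,0,255],[0.92,-0.47,0,0,0,0,255]]]'
python3 -m handwheel '[[[0.4,-0.2,0,0,0,0,255],[0.8,-0.4,0,0,0,0,255],[0.8,-0.4,0,0,0,0,255],[0.8,-0.4,0,0,0,0,255]]]'
)|grep -v force
python3 -c "
from h import *
a=cams.grab_frame('side')[170:370,240:480];b=cams.grab_frame('top')[180:330,290:470]
cv2.imwrite('pics/g2.png',np.hstack([cv2.resize(a,(400,333),interpolation=2),cv2.resize(b,(400,333),interpolation=2)]))
s=arm.get_state();print(s['q'],rows([.5508,-.0476,.15],[np.pi,0,-1.814]))"
```

```text
t: 6.08
eef_pos: [0.4753, 0.2739, 0.1787]
ee_rot: [-3.139, 0.004, -1.809]
width: 0.0557
t: 6.45
eef_pos: [0.4927, 0.1897, 0.1746]
ee_rot: [3.14, -0.002, -1.812]
width: 0.056
t: 6.82
eef_pos: [0.5121, 0.1103, 0.1749]
ee_rot: [3.14, -0.001, -1.811]
width: 0.0555
t: 7.2
eef_pos: [0.5316, 0.0305, 0.1751]
ee_rot: [3.14, -0.001, -1.811]
width: 0.0554
t: 7.7
eef_pos: [0.5475, -0.0372, 0.1756]
ee_rot: [3.141, -0.0, -1.809]
width: 0.0562
[ 2.89448553e-01  1.92230913e-01 -3.40285517e-01 -1.88964265e-04
 -1.03864263e+00 -5.26284773e-01] (array([ 0.12, -0.07,  0.32]), array([ 0.  , -0.  ,  0.01]))
```

View pics/g2.png

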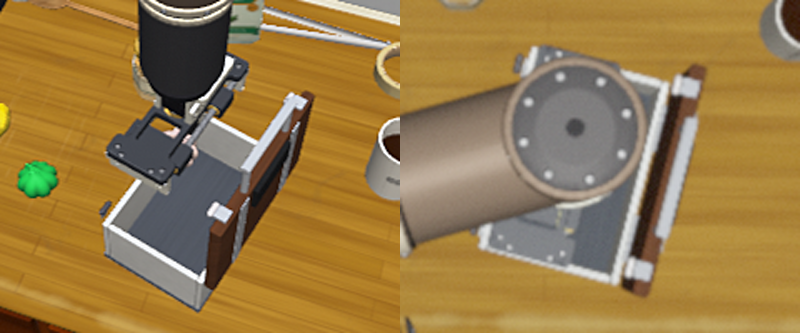

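```bash
(python3 -m handwheel '[[[0.12,-0.07,0,0,0,0.01,255],[0.12,-0.07,0.4,0,0,0.01,255],[0.12,-0.07,0.8,0,0,0.01,255],[0.12,-0.07,0.8,0,0,0.01,255]]]'
python3 -m handwheel '[[[0,0,0.2,0,0,0,255],[0,0,0.4,0,0,0,255],[0,0,0.5,0,0,0,255],[0,0,0.5,0,0,0,255]]]'
python3 -m handwheel '[[[0,0,0.1,0,0,0,255],[0,0,0.2,0,0,0,255],[0,0,0.3,0,0,0,255],[0,0,0.3,0,0,0,255]]]'
)
python3 -c "
from h import *
a=cams.grab_frame('side')[190:340,270:450];b=cams.grab_frame('top')[180:330,290:470]
cv2.imwrite('pics/g3.png',np.hstack([cv2.resize(a,(400,333),interpolation=2),cv2.resize(b,(400,333),interpolation=2)]))
s=arm.get_state();print(s['q'],rows([.5508,-.0476,.025],[np.pi,0,-1.814]))"
```

```text
t: 8.3
eef_pos: [0.5492, -0.0492, 0.1102]
ee_rot: [3.137, -0.002, -1.814]
force: [-0.2, 0.4, -0.0]
width: 0.0557
gripper_force: 10.0
t: 8.8
eef_pos: [0.5505, -0.0489, 0.0715]
ee_rot: [3.14, -0.001, -1.814]
force: [0.9, 0.3, -0.6]
width: 0.0556
gripper_force: 10.0
t: 9.3
eef_pos: [0.5503, -0.0489, 0.0473]
ee_rot: [3.14, -0.001, -1.814]
force: [0.2, -0.1, -1.3]
width: 0.0557
gripper_force: 10.0
[ 2.65954735e-01  3.43589287e-01 -4.76895558e-01  1.48298956e-04
 -7.50542418e-01 -5.08954764e-01] (array([-0.01,  0.  ,  0.29]), array([ 0., -0.,  0.]))
```

View pics/g3.png

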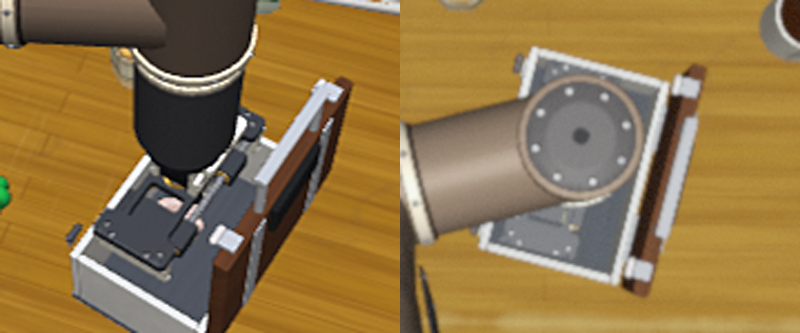

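```bash
(python3 -m handwheel '[[[0,0,0.07,0,0,0,255],[0,0,0.14,0,0,0,255],[0,0,0.2,0,0,0,255],[0,0,0.2,0,0,0,255]]]'
python3 -m handwheel '[[[0,0,0.02,0,0,0,255],[0,0,0.04,0,0,0,255],[0,0,0.05,0,0,0,255],[0,0,0.05,0,0,0,255]]]'
)
```

```text
t: 9.9
eef_pos: [0.5505, -0.0488, 0.0316]
ee_rot: [3.141, -0.0, -1.814]
force: [-1.0, 0.5, -1.0]
width: 0.056
gripper_force: 10.0
t: 10.4
eef_pos: [0.5508, -0.0488, 0.0281]
ee_rot: [3.142, -0.0, -1.814]
force: [1.7, 0.1, 0.2]
width: 0.0562
gripper_force: 10.0
```

```bash
(python3 -m handwheel '[[[0,0,0.02,0,0,0,255],[0,0,0.02,0,0,0,255],[0,0,0.02,0,0,0,255]]]'
python3 -m handwheel '[[[0,0,0.02,0,0,0,255],[0,0,0.02,0,0,0,255],[0,0,0.02,0,0,0,255]]]')|grep -e eef -e force
```

```text
eef_pos: [0.5509, -0.0487, 0.0266]
force: [-0.4, -0.1, -0.1]
gripper_force: 10.0
eef_pos: [0.5508, -0.0488, 0.0249]
force: [0.2, 0.1, -0.7]
gripper_force: 10.0
```

```bash
(python3 -m handwheel '[[[0,0,0.02,0,0,0,255],[0,0,0.02,0,0,0,255],[0,0,0.02,0,0,0,255]]]'
python3 -m handwheel '[[[0,0,0.015,0,0,0,255],[0,0,0.015,0,0,0,255],[0,0,0.015,0,0,0,255]]]')|grep -e eef -e force
```

```text
eef_pos: [0.5508, -0.0488, 0.0241]
force: [-2.6, -0.2, 8.5]
gripper_force: 10.0
eef_pos: [0.5508, -0.0489, 0.0232]
force: [-4.9, 0.8, 12.2]
gripper_force: 10.0
```

```bash
(python3 -m handwheel '[[[0,0,-0.02,0,0,0,255],[0,0,-0.02,0,0,0,85],[0,0,-0.02,0,0,0,60],[0,0,-0.02,0,0,0,30],[0,0,-0.02,0,0,0,0]]]'
python3 -m handwheel '[[[0,0,0,0,0,0,0],[0,0,0,0,0,0,0],[0,0,-0.1,0,0,0,0],[0,0,-0.3,0,0,0,0],[0,0,-0.6,0,0,0,0]]]'
python3 -m handwheel '[[[0,0,-0.5,0,0,0,0],[0,0,-1,0,0,0,0],[0,0,-1,0,0,0,0]]]'
)
python3 -c "
from h import *
a=cams.grab_frame('side')[190:340,270:450]
cv2.imwrite('pics/g4.png',cv2.resize(a,(720,600),interpolation=2))"
```

```text
t: 12.52
eef_pos: [0.5508, -0.0488, 0.0236]
ee_rot: [3.141, -0.0, -1.814]
force: [0.0, -0.1, -0.2]
width: 0.082
gripper_force: 0.0
t: 13.15
eef_pos: [0.5507, -0.0488, 0.0729]
ee_rot: [3.141, -0.0, -1.814]
force: [0.4, -0.8, 0.6]
width: 0.0876
gripper_force: 0.0
t: 13.52
eef_pos: [0.5532, -0.0485, 0.1567]
ee_rot: [-3.134, 0.003, -1.813]
force: [-0.3, 0.7, 0.1]
width: 0.0879
gripper_force: 0.0
```

View pics/g4.png

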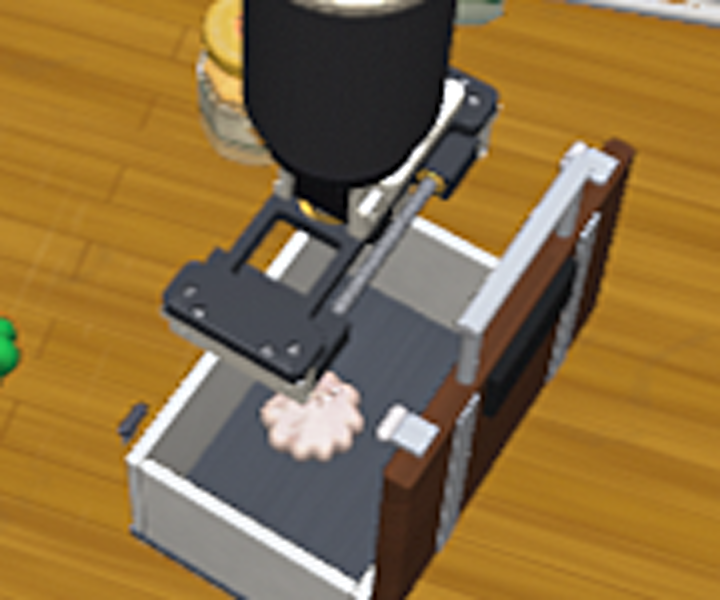

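```bash
(python3 -m handwheel '[[[0,0,-0.5,0,0,0,0],[0,0,-1,0,0,0,0],[0,0,-1,0,0,0,0]]]' 30
python3 -m handwheel '[[[0,0,-0.5,0,0,0,140],[0,0,-1,0,0,0,140],[0,0,-1,0,0,0,140]]]'
python3 -m handwheel '[[[0,0,-0.3,0,0,-0.3,140],[0,0,-0.5,0,0,-0.65,140],[0,0,-0.5,0,0,-1,140]]]'
python3 -m handwheel '[[[0,0,0,0,0,-0.35,140],[0,0,0,0,0,-0.7,140],[0,0,0,0,0,-1,140]]]'
python3 -m handwheel '[[[0,0,0,0,0,-0.35,140],[0,0,0,0,0,-0.7,140],[0,0,0,0,0,-1,140],[0,0,0,0,0,-1,140]]]'
)|grep -v gripper
python3 -c "
from h import *
s=arm.get_state();print(s['q'],rows([.5255,-.1495,.32],[np.pi,0,-.243]))"
```

```text
t: 13.95
eef_pos: [0.5522, -0.0487, 0.2347]
ee_rot: [-3.137, 0.002, -1.814]
force: [-0.2, -0.6, 0.0]
width: 0.0876
t: 14.32
eef_pos: [0.5518, -0.0487, 0.3141]
ee_rot: [-3.138, 0.001, -1.814]
force: [0.5, 0.1, -1.4]
width: 0.0633
t: 14.7
eef_pos: [0.5508, -0.0487, 0.3514]
ee_rot: [3.141, 0.0, -1.308]
force: [0.4, -0.6, -0.6]
width: 0.0405
t: 15.08
eef_pos: [0.5502, -0.0487, 0.3499]
ee_rot: [3.14, 0.002, -0.809]
force: [0.1, 0.5, -0.5]
width: 0.0397
t: 15.58
eef_pos: [0.5503, -0.0487, 0.3502]
ee_rot: [3.141, 0.002, -0.315]
force: [-0.3, 0.5, 0.1]
width: 0.0395
[ 2.65927030e-01  1.01017971e-01 -4.84216251e-02 -5.55683737e-04
 -1.42382401e+00  9.90034193e-01] (array([0.1 , 1.29, 0.38]), array([ 0.  ,  0.  , -0.14]))
```

```bash
(python3 -m handwheel '[[[0,0.3,0,0,0,-0.14,140],[0,0.65,0,0,0,-0.14,140],[0,0.65,0,0,0,-0.14,140]]]'
python3 -m handwheel '[[[0.06,0.3,0,0,0,0,140],[0.06,0.64,0,0,0,0,140],[0.06,0.64,0,0,0,0,140],[0.06,0.64,0,0,0,0,140]]]'
)|grep -v gripper
python3 -c "
from h import *
a=cams.grab_frame('side')[170:320,310:490];b=cams.grab_frame('top')[190:340,330:510]
cv2.imwrite('pics/g5.png',np.hstack([cv2.resize(a,(400,333),interpolation=2),cv2.resize(b,(400,333),interpolation=2)]))
s=arm.get_state();print(s['q'],rows([.5255,-.1495,.285],[np.pi,0,-.243]))
for n in('side','top'): print(proj(n,s['eef_pos']))"
```

```text
t: 15.95
eef_pos: [0.5341, -0.0993, 0.3511]
ee_rot: [3.141, 0.001, -0.249]
force: [0.7, 0.7, -0.6]
width: 0.0393
t: 16.45
eef_pos: [0.5272, -0.1486, 0.3513]
ee_rot: [-3.141, 0.001, -0.245]
force: [1.1, -0.8, 0.2]
width: 0.0396
[ 8.33478307e-02  9.09947138e-02 -5.69232075e-02 -1.84870471e-04
 -1.42317126e+00  1.24348406e+00] (array([-0.02,  0.02,  0.83]), array([-0.,  0., -0.]))
[405.29431172 236.23329885]
[419.33638555 259.05745368]
```

View pics/g5.png

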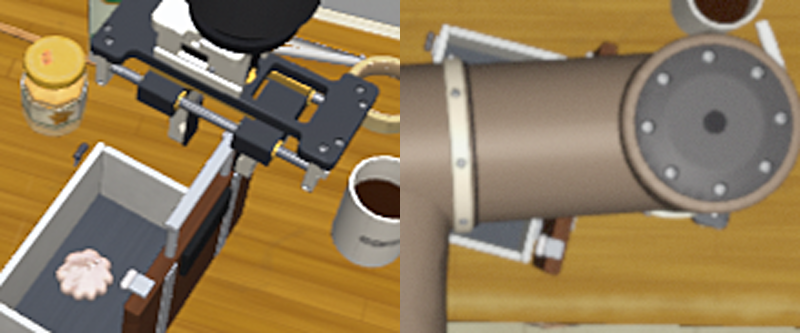

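```bash
(python3 -m handwheel '[[[-0.02,0.02,0.3,0,0,0,140],[-0.02,0.02,0.6,0,0,0,140],[-0.02,0.02,0.83,0,0,0,140],[-0.02,0.02,0.83,0,0,0,140]]]'
python3 -m handwheel '[[[0,0,0,0,0,0,180],[0,0,0,0,0,0,200],[0,0,0,0,0,0,225],[0,0,0,0,0,0,255],[0,0,0,0,0,0,255]]]'
python3 -m handwheel '[[[0,0,0,0,0,0,255],[0,0,0,0,0,0,255],[0,0,0,0,0,0,255]]]')
```

```text
t: 17.05
eef_pos: [0.5245, -0.1496, 0.2841]
ee_rot: [3.141, 0.003, -0.243]
force: [0.3, -0.6, 0.8]
width: 0.0394
gripper_force: 0.0
t: 17.68
eef_pos: [0.5255, -0.1503, 0.2859]
ee_rot: [-3.141, -0.001, -0.244]
force: [0.1, -0.3, 3.3]
width: 0.0113
gripper_force: 30.0
t: 18.05
eef_pos: [0.5254, -0.1504, 0.2859]
ee_rot: [3.141, -0.001, -0.244]
force: [-0.7, 1.0, 4.9]
width: 0.0109
gripper_force: 30.0
```

```bash
python3 - <<'E'
import numpy as np
th=np.array([1.576,1.42,1.27,1.12,.97,.82,.67,.52,.37,.24,.14,.09,.07]);p=th+.049
y=-.2042*np.cos(p)/.08; z=-.2042*np.sin(p)/.08
for t,a,b in zip(th[1:],np.diff(y),np.diff(z)): print(t,a.round(3),b.round(3))
E
```

```text
1.42 -0.398 0.009
1.27 -0.377 0.067
1.12 -0.362 0.123
0.97 -0.34 0.176
0.82 -0.31 0.224
0.67 -0.273 0.268
0.52 -0.23 0.306
0.37 -0.181 0.337
0.24 -0.115 0.311
0.14 -0.06 0.248
0.09 -0.021 0.126
0.07 -0.007 0.051
```

```bash
(python3 -m handwheel '[[[0,-0.08,0,0,0,0,255],[0,-0.16,0,0,0,0,255],[0,-0.24,0,0,0,0,255],[0,-0.32,0.005,0,0,0,255],[0,-0.4,0.01,0,0,0,255]]]'
python3 -m handwheel '[[[0,-0.075,0.01,0,0,0,255],[0,-0.15,0.02,0,0,0,255],[0,-0.225,0.035,0,0,0,255],[0,-0.3,0.05,0,0,0,255],[0,-0.375,0.065,0,0,0,255]]]'
python3 -m handwheel '[[[0,-0.07,0.02,0,0,0,255],[0,-0.145,0.045,0,0,0,255],[0,-0.215,0.07,0,0,0,255],[0,-0.29,0.095,0,0,0,255],[0,-0.36,0.125,0,0,0,255]]]')
python3 -c "
from h import *
s=arm.get_state();d=s['eef_pos'][:2]-[.546,-.067];x=d@[-.241,-.9706]-.075;z=s['eef_pos'][2]+.019-.1;print('R',np.hypot(x,z),'th',np.arctan2(z,-x)-.049)"
```

```text
t: 18.68
eef_pos: [0.5331, -0.1193, 0.2848]
ee_rot: [3.141, -0.001, -0.244]
force: [1.0, -3.1, 2.4]
width: 0.0112
gripper_force: 30.0
t: 19.3
eef_pos: [0.5404, -0.0896, 0.279]
ee_rot: [-3.142, -0.0, -0.244]
force: [4.2, -4.0, 0.0]
width: 0.0111
gripper_force: 30.0
t: 19.92
eef_pos: [0.5473, -0.0617, 0.2691]
ee_rot: [-3.141, -0.0, -0.244]
force: [4.3, -2.2, 1.5]
width: 0.0111
gripper_force: 30.0
R 0.2046406673065417 th 1.1175748312024605
```

Tracking well; continue.

```bash
(python3 -m handwheel '[[[0,-0.07,0.03,0,0,0,255],[0,-0.14,0.065,0,0,0,255],[0,-0.205,0.1,0,0,0,255],[0,-0.275,0.14,0,0,0,255],[0,-0.34,0.175,0,0,0,255]]]'
python3 -m handwheel '[[[0,-0.065,0.04,0,0,0,255],[0,-0.13,0.085,0,0,0,255],[0,-0.19,0.13,0,0,0,255],[0,-0.25,0.175,0,0,0,255],[0,-0.31,0.225,0,0,0,255]]]'
python3 -m handwheel '[[[0,-0.055,0.05,0,0,0,255],[0,-0.115,0.105,0,0,0,255],[0,-0.17,0.16,0,0,0,255],[0,-0.22,0.215,0,0,0,255],[0,-0.273,0.268,0,0,0,255]]]')
python3 -c "
from h import *
s=arm.get_state();d=s['eef_pos'][:2]-[.546,-.067];x=d@[-.241,-.9706]-.075;z=s['eef_pos'][2]+.019-.1;print('R',np.hypot(x,z),'th',np.arctan2(z,-x)-.049)"
```

```text
t: 20.55
eef_pos: [0.5538, -0.0354, 0.2551]
ee_rot: [-3.142, -0.0, -0.244]
force: [6.0, -1.6, 0.9]
width: 0.0111
gripper_force: 30.0
t: 21.18
eef_pos: [0.5598, -0.0113, 0.2371]
ee_rot: [-3.141, -0.0, -0.244]
force: [4.8, -2.4, 0.6]
width: 0.0109
gripper_force: 30.0
t: 21.8
eef_pos: [0.5649, 0.0098, 0.2156]
ee_rot: [3.141, 0.0, -0.244]
force: [5.2, -1.5, -0.0]
width: 0.011
gripper_force: 30.0
R 0.20455748714112906 th 0.6688499327902511
```

```bash
(python3 -m handwheel '[[[0,-0.05,0.06,0,0,0,255],[0,-0.095,0.12,0,0,0,255],[0,-0.14,0.18,0,0,0,255],[0,-0.185,0.245,0,0,0,255],[0,-0.23,0.306,0,0,0,255]]]'
python3 -m handwheel '[[[0,-0.04,0.065,0,0,0,255],[0,-0.08,0.13,0,0,0,255],[0,-0.115,0.2,0,0,0,255],[0,-0.15,0.27,0,0,0,255],[0,-0.18,0.337,0,0,0,255]]]'
python3 -m handwheel '[[[0,-0.025,0.06,0,0,0,255],[0,-0.05,0.12,0,0,0,255],[0,-0.075,0.185,0,0,0,255],[0,-0.095,0.25,0,0,0,255],[0,-0.115,0.31,0,0,0,255]]]')
python3 -c "
from h import *
s=arm.get_state();d=s['eef_pos'][:2]-[.546,-.067];x=d@[-.241,-.9706]-.075;z=s['eef_pos'][2]+.019-.1;print('R',np.hypot(x,z),'th',np.arctan2(z,-x)-.049)"
```

```text
t: 22.42
eef_pos: [0.5694, 0.0275, 0.1911]
ee_rot: [3.141, 0.0, -0.244]
force: [5.4, -1.3, 1.4]
width: 0.0111
gripper_force: 30.0
t: 23.05
eef_pos: [0.5729, 0.0417, 0.1641]
ee_rot: [-3.141, -0.0, -0.244]
force: [4.3, 0.5, 1.1]
width: 0.0109
gripper_force: 30.0
t: 23.68
eef_pos: [0.5752, 0.0508, 0.1394]
ee_rot: [-3.141, -0.0, -0.244]
force: [4.5, 3.4, 0.9]
width: 0.0107
gripper_force: 30.0
R 0.20491530575038758 th 0.2400841528102159
```

```bash
(python3 -m handwheel '[[[0,-0.015,0.05,0,0,0,255],[0,-0.03,0.1,0,0,0,255],[0,-0.04,0.15,0,0,0,255],[0,-0.05,0.2,0,0,0,255],[0,-0.06,0.248,0,0,0,255]]]'
python3 -m handwheel '[[[0,-0.005,0.03,0,0,0,255],[0,-0.01,0.06,0,0,0,255],[0,-0.015,0.09,0,0,0,255],[0,-0.02,0.125,0,0,0,255],[0,-0.02,0.125,0,0,0,255]]]'
python3 -m handwheel '[[[0,0,0.01,0,0,0,255],[0,0,0.02,0,0,0,255],[0,-0.005,0.03,0,0,0,255],[0,-0.005,0.03,0,0,0,255]]]')
python3 -c "
from h import *
s=arm.get_state();d=s['eef_pos'][:2]-[.546,-.067];x=d@[-.241,-.9706]-.075;z=s['eef_pos'][2]+.019-.1;print('R',np.hypot(x,z),'th',np.arctan2(z,-x)-.049)"
```

```text
t: 24.3
eef_pos: [0.5764, 0.0558, 0.1196]
ee_rot: [-3.14, -0.0, -0.244]
force: [4.7, 6.1, 0.1]
width: 0.0109
gripper_force: 30.0
t: 24.92
eef_pos: [0.5769, 0.0576, 0.1094]
ee_rot: [-3.14, -0.0, -0.244]
force: [4.6, 6.3, -1.5]
width: 0.011
gripper_force: 30.0
t: 25.42
eef_pos: [0.577, 0.058, 0.1072]
ee_rot: [-3.14, -0.0, -0.244]
force: [4.4, 7.0, -0.3]
width: 0.0114
gripper_force: 30.0
R 0.205446092024538 th 0.07910866048743324
```

```bash
(python3 -m handwheel '[[[0,0.005,0.01,0,0,0,255],[0,0.01,0.02,0,0,0,255],[0,0.01,0.02,0,0,0,255]]]'
python3 -m handwheel '[[[0,0.01,0.01,0,0,0,255],[0,0.01,0.015,0,0,0,255],[0,0.01,0.015,0,0,0,255]]]')|grep -e eef -e force:
```

```text
eef_pos: [0.5771, 0.0581, 0.1058]
force: [4.4, 10.1, -0.1]
gripper_force: 30.0
eef_pos: [0.5772, 0.0582, 0.1047]
force: [1.9, 14.5, 0.7]
gripper_force: 30.0
```

```bash
(python3 -m handwheel '[[[0,-0.01,0,0,0,0,255],[0,-0.02,0,0,0,0,255],[0,-0.03,0,0,0,0,255],[0,-0.03,0,0,0,0,255]]]'
python3 -m handwheel '[[[0,0,0.01,0,0,0,255],[0,0,0.01,0,0,0,255],[0,0,0.01,0,0,0,255]]]')|grep -e eef -e force:
```

```text
eef_pos: [0.5771, 0.0584, 0.1045]
force: [4.9, 4.8, -0.1]
gripper_force: 30.0
eef_pos: [0.5771, 0.0585, 0.1036]
force: [5.0, 4.6, -1.3]
gripper_force: 30.0
```

```bash
(python3 -m handwheel '[[[0,0,0.01,0,0,0,255],[0,0,0.01,0,0,0,255],[0,0,0.01,0,0,0,255]]]'
python3 -m handwheel '[[[0,0,0.01,0,0,0,255],[0,0,0.01,0,0,0,255],[0,0,0.01,0,0,0,255]]]')|grep -e eef -e force:
```

```text
eef_pos: [0.5772, 0.0586, 0.1028]
force: [3.7, 4.4, -0.2]
gripper_force: 30.0
eef_pos: [0.5772, 0.0587, 0.102]
force: [4.8, 5.6, -1.2]
gripper_force: 30.0
```

```bash
(python3 -m handwheel '[[[0,0,0.01,0,0,0,255],[0,0,0.01,0,0,0,255],[0,0,0.01,0,0,0,255]]]'
python3 -m handwheel '[[[0,0,0.01,0,0,0,255],[0,0,0.01,0,0,0,255],[0,0,0.01,0,0,0,255]]]')|grep -e eef -e force:
python3 -c "
from h import *
print(arm.get_state()['force'],arm.get_state()['moment'])
K,R,t=P('side')
im=cams.grab_frame('side');cv2.imwrite('pics/raw6.png',im)
def bx(x,y,z): return np.array([.546,-.067,0])+x*np.array([-.241,-.9706,0])+y*np.array([.9706,-.241,0])+np.array([0,0,z])
for a in (0,.03,.06,.09):
  print(a,[proj('side',bx(.075-.154*np.cos(a)-.016*np.sin(a)+.0,y,.1+.154*np.sin(a)+.016*np.cos(a))).round(1) for y in(-.112,-.06,.112)])
"
```

```text
eef_pos: [0.5772, 0.0588, 0.1012]
force: [3.6, 6.1, -0.5]
gripper_force: 30.0
eef_pos: [0.5773, 0.0589, 0.1005]
force: [4.8, 6.0, -1.1]
gripper_force: 30.0
[ 4.77600797  5.99833451 -1.11029895] [ 2.10615973 -1.42532403 -0.00245898]
0 [array([298.1, 300.9]), array([311.9, 282.7]), array([353.8, 227.7])]
0.03 [array([297.9, 299.8]), array([311.7, 281.6]), array([353.7, 226.4])]
0.06 [array([297.7, 298.7]), array([311.6, 280.5]), array([353.7, 225.2])]
0.09 [array([297.5, 297.7]), array([311.4, 279.4]), array([353.7, 224.1])]
```

```bash
(python3 -m handwheel '[[[0,0,0.01,0,0,0,255],[0,0,0.01,0,0,0,255],[0,0,0.01,0,0,0,255]]]'
python3 -m handwheel '[[[0,0,0.01,0,0,0,255],[0,0,0.01,0,0,0,255],[0,0,0.01,0,0,0,255]]]'
python3 -m handwheel '[[[0,0,0.01,0,0,0,255],[0,0,0.01,0,0,0,255],[0,0,0.01,0,0,0,255]]]')|grep -e eef -e force:
```

```text
eef_pos: [0.5773, 0.0589, 0.0999]
force: [2.8, 6.8, 0.9]
gripper_force: 30.0
eef_pos: [0.5773, 0.0589, 0.0995]
force: [2.1, 7.1, 5.0]
gripper_force: 30.0
eef_pos: [0.5774, 0.0589, 0.0992]
force: [-0.1, 7.1, 8.1]
gripper_force: 30.0
```

```bash
(python3 -m handwheel '[[[0,0,-0.01,0,0,0,255],[0,0,-0.02,0,0,0,255],[0,0,-0.02,0,0,0,255]]]'
python3 -m handwheel '[[[0,0,0,0,0,0,210],[0,0,0,0,0,0,180],[0,0,0,0,0,0,180],[0,0,0,0,0,0,180]]]'
python3 -m handwheel '[[[0,0,-0.05,0,0,0,180],[0,0,-0.15,0,0,0,180],[0,0,-0.3,0,0,0,180],[0,0,-0.5,0,0,0,180],[0,0,-0.8,0,0,0,180]]]')
python3 -c "
from h import *
s=arm.get_state();print(rows([.546-.241*-.055,-.067+.9706*.055,.16],[np.pi,0,-.243]))
a=cams.grab_frame('side')[190:340,270:450]
cv2.imwrite('pics/g6.png',cv2.resize(a,(720,600),interpolation=2))"
```

```text
t: 30.1
eef_pos: [0.5773, 0.0589, 0.0999]
ee_rot: [-3.14, -0.001, -0.244]
force: [4.1, 6.3, 2.0]
width: 0.0112
gripper_force: 30.0
t: 30.6
eef_pos: [0.5763, 0.0573, 0.0995]
ee_rot: [3.141, 0.001, -0.244]
force: [-0.1, 0.5, 0.3]
width: 0.0255
gripper_force: 0.0
t: 31.22
eef_pos: [0.5767, 0.0576, 0.165]
ee_rot: [3.141, 0.0, -0.244]
force: [-0.9, -1.3, 0.8]
width: 0.0255
gripper_force: 0.0
(array([0.  , 0.92, 0.06]), array([ 0.,  0., -0.]))
```

View pics/g6.png

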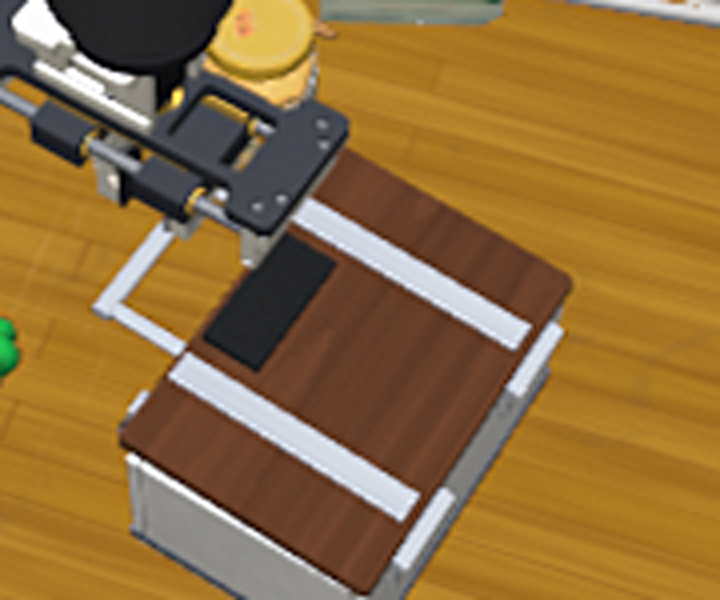

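```bash
python3 -c "
from h import *
print(onz('side',(338,265.2),.131))"
(python3 -m handwheel '[[[0,0.3,0,0,0,0,255],[0,0.6,0,0,0,0,255],[0,0.92,0,0,0,0,255],[0,0.92,0,0,0,0,255],[0,0.92,0,0,0,0,255]]]' 20)
```

```text
[ 0.55824019 -0.01759432  0.131     ]
t: 31.9
eef_pos: [0.5589, -0.0144, 0.1639]
ee_rot: [3.142, 0.0, -0.245]
force: [0.3, 0.2, -0.5]
width: 0.0006
gripper_force: 0.0
```

```bash
(python3 -m handwheel '[[[0,0.025,0.1,0,0,0,255],[0,0.025,0.2,0,0,0,255],[0,0.025,0.3,0,0,0,255],[0,0.025,0.335,0,0,0,255],[0,0.025,0.335,0,0,0,255]]]'
python3 -m handwheel '[[[0,0,0.01,0,0,0,255],[0,0,0.02,0,0,0,255],[0,0,0.03,0,0,0,255],[0,0,0.03,0,0,0,255]]]'
python3 -m handwheel '[[[0,0,0.01,0,0,0,255],[0,0,0.02,0,0,0,255],[0,0,0.02,0,0,0,255]]]'
python3 -m handwheel '[[[0,0,0.01,0,0,0,255],[0,0,0.02,0,0,0,255],[0,0,0.02,0,0,0,255]]]'
)|grep -e eef -e force:
```

```text
eef_pos: [0.5585, -0.0156, 0.1367]
force: [0.7, -0.2, 0.5]
gripper_force: 0.0
eef_pos: [0.5586, -0.0157, 0.1346]
force: [0.6, -0.0, 0.7]
gripper_force: 0.0
eef_pos: [0.5588, -0.0157, 0.1334]
force: [-1.2, -0.1, 3.2]
gripper_force: 1.6
eef_pos: [0.5589, -0.0156, 0.1325]
force: [-4.0, 1.3, 10.7]
gripper_force: 5.1
```

```bash
(python3 -m handwheel '[[[0,0,0.01,0,0,0,255],[0,0,0.015,0,0,0,255],[0,0,0.015,0,0,0,255]]]'
python3 -m handwheel '[[[0,0,0.01,0,0,0,255],[0,0,0.015,0,0,0,255],[0,0,0.015,0,0,0,255]]]'
)|grep -e eef -e force:
```

```text
eef_pos: [0.5589, -0.0155, 0.1315]
force: [-4.1, 2.5, 11.1]
gripper_force: 5.7
eef_pos: [0.559, -0.0153, 0.1293]
force: [-0.1, 0.6, 0.2]
gripper_force: 0.4
```

```bash
(python3 -m handwheel '[[[0,0,0.015,0,0,0,255],[0,0,0.03,0,0,0,255],[0,0,0.045,0,0,0,255],[0,0,0.045,0,0,0,255]]]'
python3 -m handwheel '[[[0,0,0.01,0,0,0,255],[0,0,0.02,0,0,0,255],[0,0,0.02,0,0,0,255]]]'
)|grep -e eef -e force:
```

```text
eef_pos: [0.5585, -0.0158, 0.1251]
force: [-0.1, -0.6, -0.0]
gripper_force: 0.0
eef_pos: [0.5587, -0.0157, 0.1241]
force: [-1.6, 0.7, 2.2]
gripper_force: 1.2
```

```bash
(python3 -m handwheel '[[[0,0,0.01,0,0,0,255],[0,0,0.02,0,0,0,255],[0,0,0.02,0,0,0,255]]]'
)|grep -e eef -e force:
```

```text
eef_pos: [0.5587, -0.0157, 0.1234]
force: [-5.1, 1.0, 11.9]
gripper_force: 5.6
```

```bash
(python3 -m handwheel '[[[0,0,0.012,0,0,0,255],[0,0,0.012,0,0,0,255],[0,0,0.012,0,0,0,255]]]'
)|grep -e eef -e force:
```

```text
eef_pos: [0.5588, -0.0157, 0.123]
force: [-6.6, 2.0, 16.3]
gripper_force: 7.9
```

```bash
(python3 -m handwheel '[[[0,0,0.004,0,0,0,255],[0,0,0.004,0,0,0,255],[0,0,0.004,0,0,0,255],[0,0,0.004,0,0,0,255],[0,0,0.004,0,0,0,255]]]'
python3 -m handwheel '[[[0,0,0,0,0,0,255],[0,0,0,0,0,0,255],[0,0,0,0,0,0,255]]]'
)|grep -e eef -e force:
```

```text
eef_pos: [0.5588, -0.0157, 0.1229]
force: [-7.6, 1.7, 17.8]
gripper_force: 8.7
eef_pos: [0.5588, -0.0157, 0.1229]
force: [-6.9, 1.5, 17.4]
gripper_force: 8.7
```

```bash
(python3 -m handwheel '[[[0,0,-0.03,0,0,0,255],[0,0,-0.1,0,0,0,255],[0,0,-0.3,0,0,0,255],[0,0,-0.7,0,0,0,255],[0,0,-1,0,0,0,255]]]'
python3 -m handwheel '[[[0,0,-0.5,0,0,0,255],[0,0,-0.5,0,0,0,255],[0,0,-0.5,0,0,0,255],[0,0,-0.5,0,0,0,255]]]'
)
python3 -c "
from h import *
im=cams.grab_frame('side').astype(int);a=cv2.imread('pics/side0.png').astype(int)
for n,(x,y) in dict(lemon=(232,242),onion=(201,196),mug=(482,266),honey=(335,210),green=(262,277),pink=(163,278),purple=(191,240)).items(): print(n,abs(im-a)[y-14:y+14,x-14:x+14].mean().round(1))
print(arm.job_done())"
```

```text
t: 37.78
eef_pos: [0.5591, -0.0157, 0.2031]
ee_rot: [-3.141, -0.001, -0.244]
force: [-0.5, 0.5, 0.0]
width: 0.0001
gripper_force: 0.0
t: 38.28
eef_pos: [0.5581, -0.0158, 0.2403]
ee_rot: [3.141, 0.001, -0.244]
force: [-0.3, 0.1, -0.4]
width: 0.0002
gripper_force: 0.0
lemon 22.0
onion 60.5
mug 18.5
honey 67.9
green 19.6
pink 105.6
purple 39.5
the job is handed in; nothing more can be done
None
```

The garlic is standing on the box floor, and the lid was lowered by its handle, snapped shut and held at about 17.5 N for about 1 s; I let go and handed the job in at about 38 s. My last check that the other things had not moved was inconclusive: it compared raw pictures and showed differences everywhere, perhaps from the arm in view, though no unexpected contact force showed in the readings after each move.

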